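# Drive the tight spacer out of the lens housing

## Robot

A 6-joint arm with a two-finger parallel gripper is mounted at the origin on the work surface. World frame = base frame: x ahead of the robot, y to its left, z up, the work surface at z = 0. Lengths are in mm, angles in rad, forces in N, time in s.
With the tool pointing down it reaches from about 425 to 925 mm from the base axis. Payload 12.5 kg.
Tool frame: the origin (TCP) lies midway between the tips of the shut fingers; the grasp point (between the pads) lies behind it (env.grasp_offset is the z of the grasp point in the tool frame, in mm); z points along the fingers, y is the direction in which the jaws open and shut (so a half turn about z gives the same grasp; the last joint's range is limited). The gripper opens to 85 mm and grips with 20 to 120 N. Pads are 22 mm wide; open, the fingers measure 114 mm over their backs; the gripper's body (76 mm by 85 mm) begins 54 mm behind the grasp point. The pads swing forward as they close: fully open they stand 13 mm farther back than shut.
Start: joints at [1.154, 0.491, 1.559, -0, 1.092, -0.106], TCP at [191.12, 595.078, 231.327] pointing down, gripper open.
Joint ranges: [-3.1, 3.1], [-0.84, 2.19], [0.05, 2.79], [-1.13, 4.28], [0.06, 2.93], [-2.69, 2.69]. Speed limits (rad/s): [2.22, 2.22, 2.79, 3.14, 3.14, 3.14].

## Interface

Orientations are given as a unit quaternion [x, y, z, w].
In Python, from plant import readout, optics, order, env gives the robot as it stands.
- The arm moves only by the tool send_rows, never from a script. Its argument "moves" is a list of rows, each a list of 3 entries, a list of its own where there are three numbers: the shift along the world's x, y, z in cm, then the turn about the world's z in degrees, then the gripper command: -1 is shut, 1 is fully open, values between are in proportion. A call has 1 to 10 rows; each row is the pose to reach, as a shift and turn from the pose commanded when the call began; what a row does not reach only later rows make up. A row lasts 1/12 s, in which the tool goes at most 41.7 mm and 7.16 degrees, less where a joint would pass 70% of its speed; a pose out of reach is approached as far as the arm can. A call with a gripper value outside its range is refused whole. The fingers move at their own pace and stop on an object; "grip_force" is the grip in N (left out, the last holds). Time passes only in rows, so rows that repeat a pose let the fingers close. It gives the time, the measured TCP pose, the force and the opening at its end, in the units of the state.
- readout.state(): the state, without advancing time (a new reading comes with each control period).
- optics.get_image(name): name is "scene" or "top" or "wrist"; returns a dict with "pixels" (400x640x3 uint8, red, green, blue), "fx", "fy", "cx", "cy" (pixels), "dist_coeffs" ([k1, k2, p1, p2, k3] as OpenCV has them; the pictures are not rectified), "position" and "orientation" of the camera in the world. Camera axes: x right, y up, looking along -z (the intrinsics and any distortion apply to the point x, -y, -z); pixel columns grow to the right and rows downward; lengths in mm; the calibration is good to about 2 mm. A picture is of the moment at which its call begins. There is no depth.
- order.hand_in(): hands the job in, once; it reports no verdict.
The state is a dict: "time_s": time; "joints": joint angles; "joint_vel": joint speeds; "joint_torque": joint torques, N m; "tcp_pos": TCP position; "tool_rot": TCP orientation; "wrist_force": force on the tool from outside, world axes, zero at the start; "ft_torque": the same for the moment, N m; "width": opening from 0.0 (shut) to 1.0 (fully open).
Only numpy, scipy, OpenCV 4.12 (cv2) and the standard library are available. Lean on these libraries where they do the work, as an engineer would, in place of code of your own. Each camera call takes 0.05 s, during which the arm holds its last target.

## Task

Take the long thick drift from the drift stand, feed it down through the off-centre hole of the aperture ring on top of the lens housing and push the tight brass spacer ring down and out of the bore, so that it drops into the tray underneath. Feel for the hole and never lean hard on the housing or its ring: they mark easily. Then hang the drift back in the stand, upright on its collar, and let go; leave everything else on the bench alone.

Things in the scene. Friction and masses are not known exactly. Their poses are not given: they have to be found in the camera images.
- mount: Square aluminium lens housing, 110 x 110 mm, clamped on two steel risers, fixed. Origin on the bench under the bore's axis; x runs along the open tunnel between the risers, z up. It spans z = 44 (underside) to z = 94 mm (flat top). The bore below the ring is 33.5 mm wide. Black locking knobs stand 22 mm out of the +x and +y sides. Ring and bore are spoilt if the drift presses on them with over 25 N.
- plate (a point): Point on the bore's axis in the housing's flat top, z = 94 mm. Here lies a dark steel aperture ring: a disc 73 mm wide, 12 mm thick, flush with the top, with a sharp-edged 24 mm through hole that is eccentric, its centre 4 mm from this point. The ring was turned in its last alignment and locked: the hole may lie to any side, and no pose tells which. Find it by feel or sight.
- tray (a point): Centre of the floor (3 mm above the bench) of the open catch tray under the bore, between the risers: 94 x 66 mm inside (along the housing's x and y), rim 10 mm above the bench. Fixed to the housing.
- spacer: Brass ring, outer diameter 32, inner 15, height 16 mm, 85 g, held tightly by the lower bore. Origin at the centre of its lower face, z its axis. At the start its faces are 48 and 64 mm above the bench. A steady push of 10 to 17 N slides it down; it drops free when its upper face comes to about 46 mm above the bench.
- spacer_center (a point): Centre of the brass ring, on its axis at half height (8 mm above its lower face).
- drift: The long thick drift, the one to use: white plastic rod 22 mm thick, 75 mm long, flat tip with a 1.5 mm bevel; then a steel collar 34 mm wide, 6 mm high; then a dark knurled round handle 18 mm thick, 45 mm long. 126 mm overall, 120 g. Origin at the centre of the tip, z along the rod to the handle, whose middle is 103 mm from the tip. At the start it hangs tip down in the stand by its collar.
- drift_tip (a point): Centre of the flat tip of the long thick drift.
- stand: Open drift stand, fixed: 10 mm base plate, two end pillars, top plate 70 x 200 mm (x, y) with its upper face 90 mm above the bench. Three 26 mm through holes in a row at y = -58, 0 and +58 mm of the stand; the drifts are in any order. Origin on the bench under the middle hole. Drifts hang with the collar on the upper face; the long drift's tip is then 15 mm above the bench.
- thin_drift: A drift of the same length with a rod of only 12 mm (slips through the ring) and a 14 mm handle; stays in the stand. Origin at its tip.
- short_drift: A 22 mm drift with a rod only 35 mm long (does not reach) and a 30 mm long handle; stays in the stand. Origin at its tip.
- clamp_ring: Flat aluminium ring, 48 mm outside, 8 mm high; not needed. Origin under its centre.
- thumb_knob: Black knurled knob, 26 mm wide, 28 mm high; not needed. Origin under its centre.
- heat_sink: Copper finned block 60 x 30 x 28 mm; not needed. Origin under its centre.
- screwdriver: Screwdriver lying on the bench, 190 mm long; not needed.
- wipe_bottle: White closed bottle 56 mm wide, 130 mm high; not needed. Origin under its centre.
- beam_tube: Flanged metal tube standing upright, 42 mm wide, 84 mm high; not needed. Origin under its centre.

How it is judged:
By the outcome, as a careful person would: the job done as asked, in the order asked, and still so for the second after the job is handed in, with the robot touching nothing.
It also fails if it takes over 67 s, if anything falls off the work surface, if the arm or the gripper's body presses on something with over 40 N, if the wrist force passes 120 N, or if a joint passes its speed limit or range.

## Working session

There is one attempt and no reset: what is moved stays moved. The work goes in short steps, Python scripts to look and compute and a tool call to move; the robot and the scene stay as the last step left them, time stands still between calls to the robot, and variables do not carry over. Pictures are saved under pics/ and viewed, and the job is handed in when it is done.

Besides the shell and the picture viewer there is one more tool, called by a JSON object that holds its "name" and its "arguments". send_rows: Moves the arm, as the interface text tells. Its arguments: {"type":"object","properties":{"moves":{"type":"array"},"grip_force":{"type":"number"}},"required":["moves"]}

```bash
mkdir -p pics; cat > h.py <<'E'
from plant import readout, optics, order, env
import numpy as np, cv2
from scipy.spatial.transform import Rotation as R
def shot(n,f):
    im=optics.get_image(n); cv2.imwrite(f'pics/{f}.png',im['pixels'][:,:,::-1]); np.save(f'pics/{f}.npy',im,allow_pickle=True); return im
def load(f): return np.load(f'pics/{f}.npy',allow_pickle=True).item()
def ray(im,u,v):
    K=np.array([[im['fx'],0,im['cx']],[0,im['fy'],im['cy']],[0,0,1.]])
    p=cv2.undistortPoints(np.array([[[u,v]]],float),K,np.array(im['dist_coeffs'],float))[0,0]
    d=R.from_quat(im['orientation']).apply([p[0],-p[1],-1]); return np.array(im['position']),d
def at(im,u,v,z):
    o,d=ray(im,u,v); return o+d*(z-o[2])/d[2]
def proj(im,P):
    K=np.array([[im['fx'],0,im['cx']],[0,im['fy'],im['cy']],[0,0,1.]])
    q=R.from_quat(im['orientation']).inv().apply(np.atleast_2d(P)-np.array(im['position'])); q=q*[1,-1,-1]
    return cv2.projectPoints(q,np.zeros(3),np.zeros(3),K,np.array(im['dist_coeffs'],float))[0][:,0]
def crop(f,x0,y0,x1,y1,s,out):
    i=cv2.imread(f'pics/{f}.png')[y0:y1,x0:x1]; cv2.imwrite(f'pics/{out}.png',cv2.resize(i,None,fx=s,fy=s,interpolation=cv2.INTER_CUBIC))
E
python3 - <<'E'
from h import *
for n in ['scene','top','wrist']:
    im=shot(n,n+'0'); print(n,im['position'],im['orientation'],im['fx'],im['dist_coeffs'])
print(readout.state()); print({k:getattr(env,k) for k in dir(env) if k[0]!='_'})
E
```

```text
scene [ 926.85286193 -429.84190789 1056.40690329] [0.23512211 0.08956352 0.32379424 0.9120599 ] 488.9258292650258 [-0.04504283  0.          0.          0.          0.        ]
top [ 446.5196988     1.753396   1024.68921768] [ 0.04834296 -0.03780901 -0.69588767  0.71552343] 402.7001668028585 [0.01132745 0.         0.         0.         0.        ]
wrist [128.88089135 614.52875029 373.27842293] [-0.10555774 -0.0767856   0.5838824   0.80127578] 342.73348887401994 [-0.00197577  0.          0.          0.          0.        ]
{'time_s': 0.15, 'joints': array([ 1.15443461e+00,  4.91417101e-01,  1.55930867e+00,  2.42688251e-05,
        1.09167847e+00, -1.05617803e-01]), 'joint_vel': array([-9.62555110e-05, -1.42333326e-03, -1.02879181e-03, -6.99678657e-04,
        2.27362842e-04, -4.36793479e-05]), 'joint_torque': array([ 2.06464872e-03, -6.18702579e+01, -2.61689508e+01, -8.93142396e-05,
        3.27678543e-03, -3.52308416e-05]), 'tcp_pos': array([191.02435423, 594.92762227, 230.86473023]), 'tool_rot': array([ 1.54753104e-01,  9.87953092e-01, -3.89271492e-04, -1.15110456e-04]), 'wrist_force': array([-0.62913423,  0.33671924,  0.00759607]), 'ft_torque': array([-0.05743411, -0.00078046, -0.00417341]), 'width': 0.999488337242837}
{'Unreachable': <class 'plant.Unreachable'>, 'grasp_offset': -18.700000000000003}
```

View pics/top0.png

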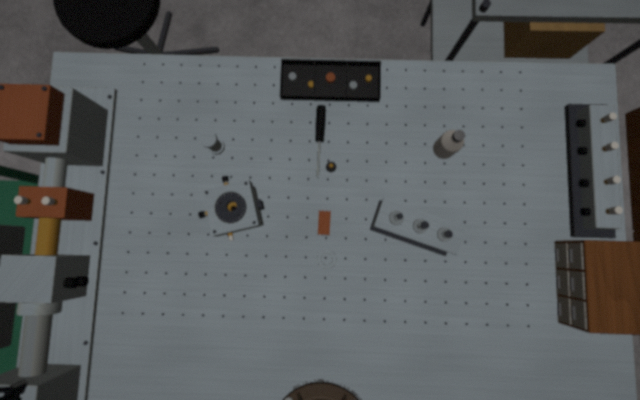

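View pics/scene0.png

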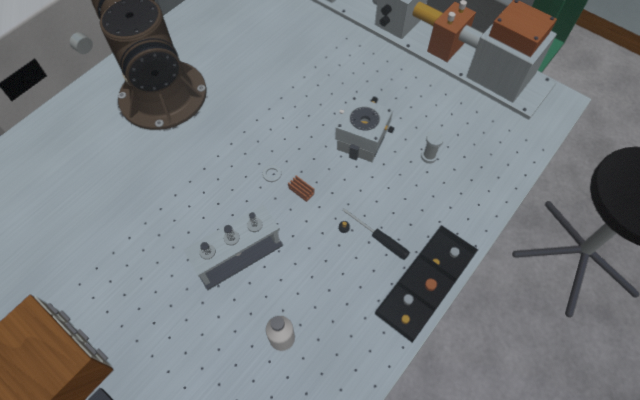

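View pics/wrist0.png

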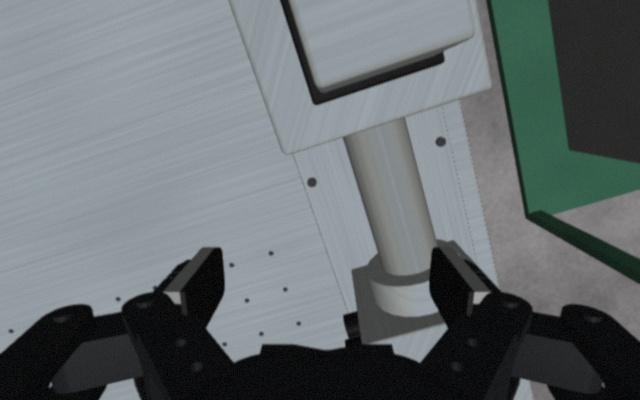

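```bash
python3 - <<'E'
from h import *
t=load('top0'); s=load('scene0')
print(proj(t,[[191,595,231],[0,0,0],[500,0,0]]),proj(s,[[191,595,231],[0,0,0],[500,0,0]]))
for n,(u,v) in dict(m=(231,207)).items(): print(at(t,u,v,94))
for u,v in [(397,217),(421,225),(446,234)]: print(at(t,u,v,110))
for u,v in [(208,247),(231,233),(254,217)]: print(at(s,u,v,141), at(s,u,v,115))
print(at(s,367,118,94))
crop('top0',180,160,300,250,6,'t1');crop('top0',350,190,470,270,6,'t2')
crop('scene0',310,80,430,170,6,'s1');crop('scene0',180,195,300,295,6,'s2')
E
```

```text
[[  6.84248109 374.34054252]
 [320.49070606 435.63455743]
 [326.05667085 225.40887868]] [[348.04471801 -56.37430515]
 [162.87768983  95.36639106]
 [297.42279646 191.70763635]]
[531.72548686 222.40829413  94.        ]
[ 517.8228901  -160.12122229  110.        ]
[ 501.22115813 -214.24903405  110.        ]
[ 482.56173306 -270.18776503  110.        ]
[ 498.9406267  -270.78917495  141.        ] [ 486.78677678 -266.27165269  115.        ]
[ 513.62932401 -218.47491167  141.        ] [ 501.89267231 -212.47152467  115.        ]
[ 525.51802967 -161.28499539  141.        ] [ 514.11904896 -153.65726208  115.        ]
[536.06043815 230.18847331  94.        ]
```

View pics/t1.png

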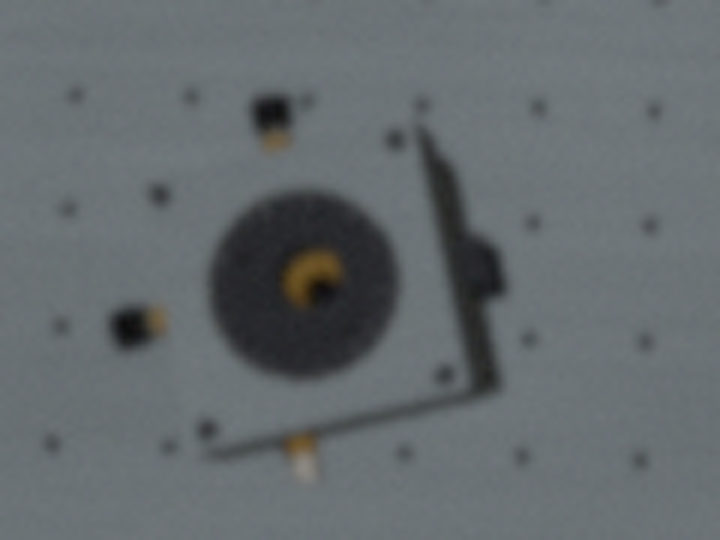

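View pics/t2.png

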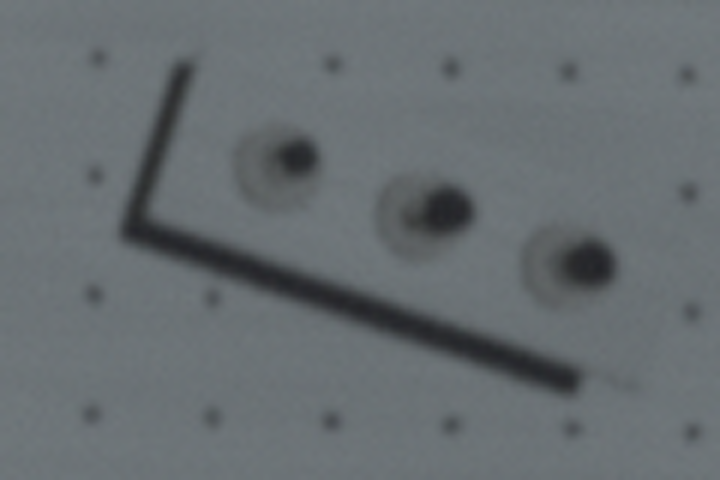

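View pics/s1.png

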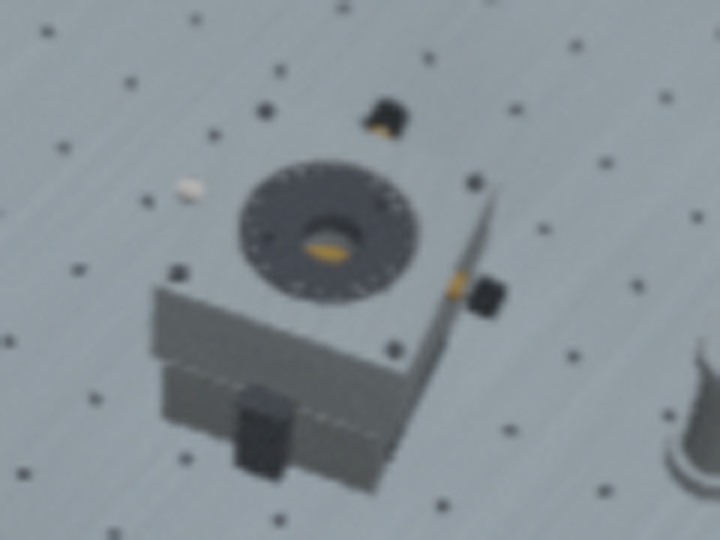

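View pics/s2.png

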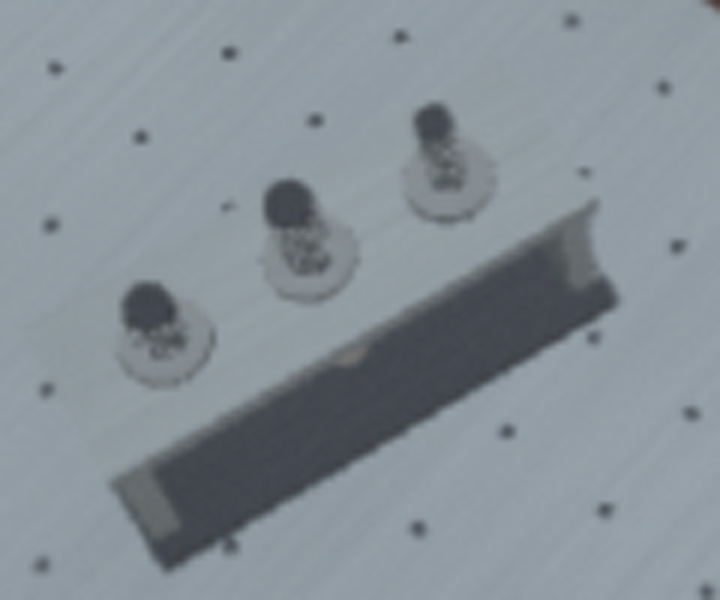

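```bash
python3 - <<'E'
from h import *
w=load('wrist0'); st=R.from_quat([0.154753104,0.987953092,0,0])
d=R.from_quat(w['orientation']).apply([0,0,-1]); print(d, st.inv().apply(d), st.inv().apply(w['position']-np.array([191.02,594.93,230.86])))
# refine stand: collar outlines
t=load('top0'); s=load('scene0')
for u,v in [(278,168),(420,217),(562,263)]: print(at(t,350+u/6,190+v/6,96))
for u,v in [(166,340),(310,256),(449,178)]: print(at(s,180+u/6,195+v/6,96))
# handle tops with hypothesised z
for z in (126,141):
  print(z,[at(t,350+u/6,190+v/6,z)[:2].round() for u,v in [(298,157),(447,209),(590,263)]],[at(s,180+u/6,195+v/6,z)[:2].round() for u,v in [(150,306),(289,203),(433,122)]])
E
```

```text
[ 0.2463195  -0.07949421 -0.96592307] [-2.58829072e-01 -3.67671970e-04  9.65923070e-01] [  65.15568851   -0.3407237  -142.41842293]
[ 516.56564323 -161.08124894   96.        ]
[ 499.31905338 -215.26632087   96.        ]
[ 483.34020022 -269.05489647   96.        ]
[ 485.04686019 -271.03018206   96.        ]
[ 502.1633149  -215.15819985   96.        ]
[ 519.96424445 -160.71908536   96.        ]
126 [array([ 519., -163.]), array([ 501., -218.]), array([ 482., -271.])] [array([ 485., -271.]), array([ 495., -212.]), array([ 513., -156.])]
141 [array([ 517., -160.]), array([ 500., -215.]), array([ 482., -266.])] [array([ 493., -273.]), array([ 502., -215.]), array([ 520., -161.])]
```

{"name": "send_rows", "arguments": {"moves": [[[2, -10, 3], -10, 1], [[4, -14, 4], -20, 1], [[5, -18, 4], -30, 1], [[5, -20, 4], -40, 1], [[5, -20, 4], -40, 1], [[9, -23, 2], -47, 1], [[13, -26, 0], -54, 1], [[17, -29, -1], -61, 1], [[21, -31, -2], -68, 1], [[25, -33, -3], -75, 1]]}}

```text
time_s: 0.98
tcp_pos: [405.6, 283.4, 210.6]
tool_rot: [0.706, 0.708, 0.0, 0.0]
wrist_force: [0.8, 1.5, 0.6]
width: 1.002
```

```bash
python3 - <<'E'
from h import *
s=readout.state(); print(s['time_s'],s['tcp_pos'],R.from_quat(s['tool_rot']).apply([0,1,0]))
E
```

```text
0.9833 [405.55326851 283.42550852 210.63675412] [9.99993085e-01 3.71842587e-03 4.84671726e-05]
```

{"name": "send_rows", "arguments": {"moves": [[[4, -2, -1], -7, 1], [[8, -4, -2], -14, 1], [[9, -4, -2], -14.5, 1], [[9, -4, -2], -14.5, 1], [[9, -4, -2], -14.5, 1], [[9, -4, -2], -14.5, 1]]}}

```text
time_s: 1.48
tcp_pos: [493.6, 245.3, 190.9]
tool_rot: [0.787, 0.616, -0.0, -0.0]
wrist_force: [-0.3, 0.3, -0.0]
width: 1.003
```

```bash
python3 - <<'E'
from h import *
im=shot('wrist','w1')
s=readout.state(); print(s['time_s'],s['tcp_pos'],R.from_quat(s['tool_rot']).apply([0,1,0]), s['joint_vel'])
print(proj(im,[532,224,94]))
E
```

```text
1.5333 [493.43370015 245.51756053 191.20184224] [ 9.70928513e-01 -2.39369539e-01 -2.14266390e-04] [ 8.83366111e-03 -5.98181793e-03 -2.43188461e-04 -2.57876606e-05
 -8.25618323e-04 -1.84343683e-03]
[[384.33569809 212.16063837]]
```

View pics/w1.png

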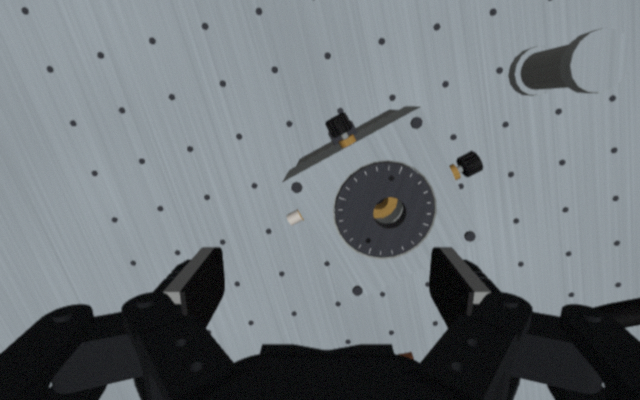

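{"name": "send_rows", "arguments": {"moves": [[[3.8, -2.3, -3], -3.4, 1], [[3.8, -2.3, -4], -3.4, 1], [[3.8, -2.3, -4], -3.4, 1], [[3.8, -2.3, -4], -3.4, 1]]}}

```text
time_s: 1.87
tcp_pos: [531.4, 222.5, 150.9]
tool_rot: [0.805, 0.593, -0.001, -0.0]
wrist_force: [0.3, 0.2, 0.2]
width: 0.998
```

```bash
python3 - <<'E'
from h import *
im=shot('wrist','w2')
s=readout.state(); print(s['time_s'],s['tcp_pos'],R.from_quat(s['tool_rot']).apply([0,1,0]), s['joint_vel'])
p=proj(im,[532,224,94])[0];print(p)
x,y=p.astype(int);print(x-80,y-80)
crop('w2',x-80,y-80,x+80,y+80,4,'w2c')
E
```

```text
1.9167 [531.50400187 222.78512814 151.68640132] [ 9.54994678e-01 -2.96622862e-01 -2.07393146e-04] [ 0.00559993 -0.01641684 -0.00641801 -0.00061408  0.00042065  0.00077734]
[326.60584077 211.71497616]
246 131
```

View pics/w2c.png

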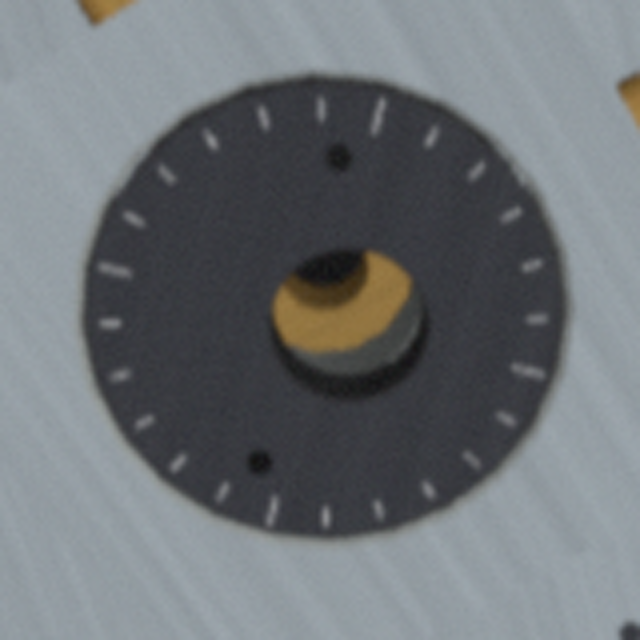

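```bash
python3 - <<'E'
from h import *
i=cv2.imread('pics/w2.png')[180:246,300:366].astype(float)
i=np.clip((i-10)*2.5,0,255).astype(np.uint8)
cv2.imwrite('pics/w2d.png',cv2.resize(i,None,fx=9,fy=9,interpolation=cv2.INTER_CUBIC))
E
```

```text
(no output)
```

View pics/w2d.png

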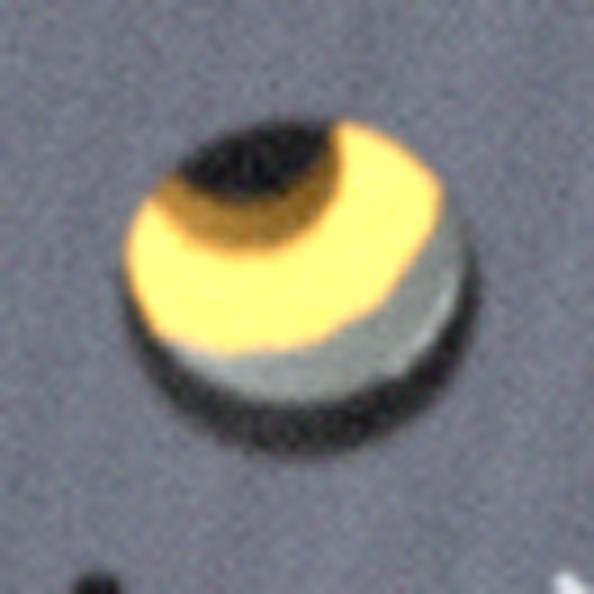

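```bash
cat >> h.py <<'E'
from scipy.optimize import least_squares
def fit(P):
    P=np.array(P)[:,:2]; r=least_squares(lambda q:np.hypot(P[:,0]-q[0],P[:,1]-q[1])-q[2],[*P.mean(0),15]); return r.x.round(2), r.fun.round(2)
E
python3 - <<'E'
from h import *
im=load('w2')
H=[(124,265),(295,458),(480,285),(285,118),(185,412),(430,408),(165,175),(400,142)]
print(fit([at(im,300+(u+.5)/9-.5,180+(v+.5)/9-.5,94) for u,v in H]))
D=[(84,305),(567,300),(325,75),(325,537),(150,147),(500,472),(140,460),(505,140)]
print(fit([at(im,246+u/4-.4,131+v/4-.4,94) for u,v in D]))
E
```

```text
(array([535.83, 222.85,  12.13]), array([ 0.06,  0.07, -0.1 , -0.11, -0.2 ,  0.12,  0.11,  0.04]))
(array([532.77, 225.05,  37.05]), array([-0.12, -0.52, -0.29, -0.37, -0.13,  0.24,  0.47,  0.72]))
```

{"name": "send_rows", "arguments": {"moves": [[[0, -3, 4.8], 0, 1], [[0, -8, 4.8], 0, 1], [[-1, -12, 4.8], 0, 1], [[-1, -16, 4.8], 0, 1], [[-2, -20, 4.8], 0, 1], [[-2, -24, 4.8], 0, 1], [[-2, -28, 4.8], 0, 1], [[-3, -32, 4.8], 0, 1], [[-3, -36, 4.8], 0, 1], [[-3, -40, 4.8], 0, 1]]}}

```text
time_s: 2.75
tcp_pos: [501.7, -172.3, 200.8]
tool_rot: [0.805, 0.593, 0.001, 0.001]
wrist_force: [1.4, 0.1, 0.4]
width: 0.999
```

{"name": "send_rows", "arguments": {"moves": [[[0, -3.7, 0], 0, 1], [[0, -3.7, 0], 0, 1], [[0, -3.7, 0], 0, 1]]}}

```text
time_s: 3.0
tcp_pos: [502.2, -209.1, 200.2]
tool_rot: [0.806, 0.592, 0.0, 0.001]
wrist_force: [0.2, 1.3, -0.9]
width: 1.001
```

```bash
python3 - <<'E'
from h import *
im=shot('wrist','w3')
s=readout.state(); print(s['time_s'],s['tcp_pos'],R.from_quat(s['tool_rot']).apply([0,1,0]), abs(s['joint_vel']).max())
p=proj(im,[501,-215,141])[0];print(p, proj(im,[501,-215,96]))
E
```

```text
3.05 [ 502.24014427 -207.91973327  199.99744503] [ 0.9545659  -0.29799822  0.00100486] 0.030028221142894065
[327.1238191  222.30894304] [[326.92158948 202.31047039]]
```

View pics/w3.png

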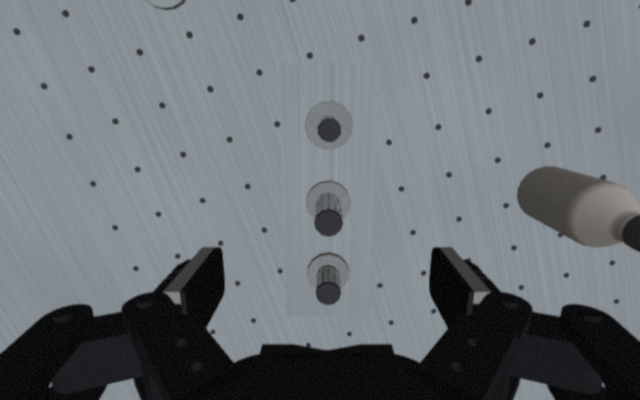

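```bash
python3 - <<'E'
from h import *
i=cv2.imread('pics/w3.png')[172:244,292:364].astype(float)
i=np.clip((i-10)*2,0,255).astype(np.uint8)
cv2.imwrite('pics/w3d.png',cv2.resize(i,None,fx=9,fy=9,interpolation=cv2.INTER_CUBIC))
E
```

```text
(no output)
```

View pics/w3d.png

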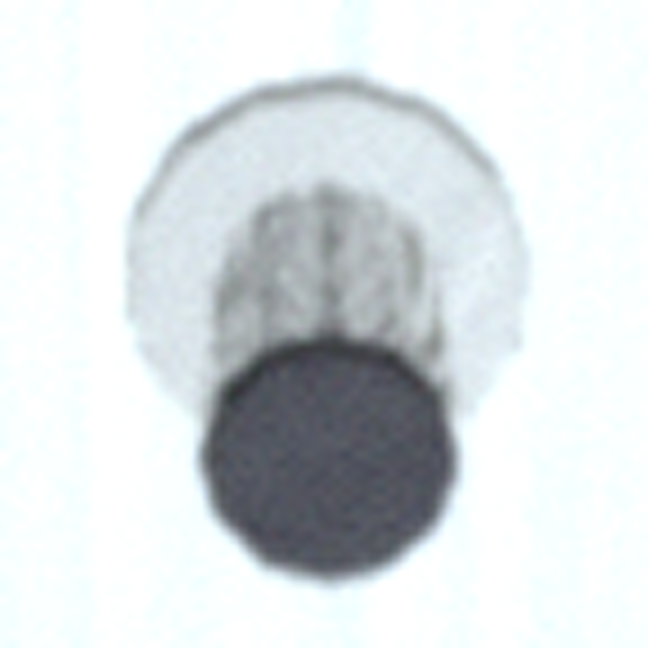

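```bash
python3 - <<'E'
from h import *
im=load('w3')
H=[(203,458),(456,458),(330,337),(330,580),(245,370),(415,370),(245,548),(415,548)]
f=lambda u,v,z:at(im,292+(u+.5)/9-.5,172+(v+.5)/9-.5,z)
print(fit([f(u,v,141) for u,v in H]))
print(fit([f(u,v,96) for u,v in [(130,260),(527,260),(330,85),(170,160),(490,160)]]))
t=np.array([502.24014427,-207.91973327]); print(t)
E
```

```text
(array([ 501.56, -215.43,    8.79]), array([-0.03, -0.06,  0.11,  0.07, -0.04, -0.03, -0.03,  0.01]))
(array([ 501.79, -215.46,   16.6 ]), array([ 0.01, -0.07, -0.08,  0.01,  0.12]))
[ 502.24014427 -207.91973327]
```

{"name": "send_rows", "arguments": {"moves": [[[0, -0.7, -3], 0, 1], [[0, -0.7, -4.5], 0, 1], [[0, -0.7, -4.5], 0, 1], [[0, -0.7, -4.5], 0, 1], [[0, -0.7, -4.5], 0, 1]]}}

```text
time_s: 3.47
tcp_pos: [503.1, -214.6, 155.3]
tool_rot: [0.805, 0.593, 0.0, 0.001]
wrist_force: [-0.7, 0.2, 0.1]
width: 0.999
```

```bash
python3 - <<'E'
from h import *
s=readout.state(); print(s['time_s'],s['tcp_pos'],R.from_quat(s['tool_rot']).apply([0,1,0]), abs(s['joint_vel']).max(),s['wrist_force'])
E
```

```text
3.4667 [ 503.05896728 -214.5610356   155.32280845] [ 0.95511086 -0.29624521  0.00141874] 0.0070904173005952005 [-0.66140929  0.1631034   0.13125311]
```

{"name": "send_rows", "arguments": {"moves": [[[-0.1, -0.1, -2.5], 0, 1], [[-0.1, -0.1, -5.2], 0, 1], [[-0.1, -0.1, -5.2], 0, 1], [[-0.1, -0.1, -5.2], 0, 1], [[-0.1, -0.1, -5.2], 0, 1]]}}

```text
time_s: 3.88
tcp_pos: [502.2, -216.7, 103.7]
tool_rot: [0.805, 0.593, 0.0, 0.001]
wrist_force: [-0.2, -0.9, 0.0]
width: 0.999
```

```bash
python3 - <<'E'
from h import *
for k in range(3):
  s=readout.state(); print(s['time_s'],s['tcp_pos'],R.from_quat(s['tool_rot']).apply([0,1,0]), abs(s['joint_vel']).max(),s['wrist_force'])
E
```

```text
3.8833 [ 502.22525711 -216.65041035  103.71883205] [ 0.95474447 -0.29742128  0.00188964] 0.009038070564027086 [-0.17914718 -0.90109915  0.01099104]
3.8833 [ 502.22525711 -216.65041035  103.71883205] [ 0.95474447 -0.29742128  0.00188964] 0.009038070564027086 [-0.17914718 -0.90109915  0.01099104]
3.8833 [ 502.22525711 -216.65041035  103.71883205] [ 0.95474447 -0.29742128  0.00188964] 0.009038070564027086 [-0.17914718 -0.90109915  0.01099104]
```

Close gently and check settling/side force.

{"name": "send_rows", "arguments": {"moves": [[[0, 0, 0], 0, 0.3], [[0, 0, 0], 0, -0.2], [[0, 0, 0], 0, -0.6], [[0, 0, 0], 0, -1], [[0, 0, 0], 0, -1], [[0, 0, 0], 0, -1], [[0, 0, 0], 0, -1], [[0, 0, 0], 0, -1], [[0, 0, 0], 0, -1], [[0, 0, 0], 0, -1]], "grip_force": 80}}

```text
time_s: 4.72
tcp_pos: [501.5, -216.6, 102.4]
tool_rot: [0.806, 0.593, 0.0, 0.0]
wrist_force: [-2.3, 1.1, 5.8]
width: 0.195
```

{"name": "send_rows", "arguments": {"moves": [[[0, 0, 0], 0, -1], [[0, 0, 0], 0, -1], [[0, 0, 0], 0, -1]]}}

```text
time_s: 4.97
tcp_pos: [501.5, -216.6, 102.4]
tool_rot: [0.806, 0.593, 0.0, 0.0]
wrist_force: [-1.9, 1.4, 5.8]
width: 0.19
```

```bash
python3 - <<'E'
from h import *
s=readout.state(); print(s['time_s'],s['tcp_pos'],s['wrist_force'],s['ft_torque'],s['width'])
E
```

```text
4.9667 [ 501.48073743 -216.62238954  102.39499913] [-1.85563488  1.37549942  5.80077492] [ 0.12389438  0.26777425 -0.02462714] 0.18990593345448645
```

{"name": "send_rows", "arguments": {"moves": [[[0, 0, 0.5], 0, -1], [[0, 0, 1.5], 0, -1], [[0, 0, 3], 0, -1], [[0, 0, 5], 0, -1], [[0, 0, 8], 0, -1], [[0, 0, 11], 0, -1], [[0, 0, 12], 0, -1], [[0, 0, 12], 0, -1], [[0, 0, 12], 0, -1], [[0, 0, 12], 0, -1]]}}

```text
time_s: 5.8
tcp_pos: [500.9, -216.2, 220.7]
tool_rot: [0.806, 0.593, -0.0, -0.001]
wrist_force: [-0.6, 0.4, -1.8]
width: 0.191
```

```bash
python3 - <<'E'
from h import *
s=readout.state(); print(s['time_s'],s['tcp_pos'],s['wrist_force'],s['ft_torque'],s['width'])
im=shot('wrist','w4'); shot('scene','s4'); 
p=proj(load('s4'),s['tcp_pos']+[0,0,-40])[0].astype(int); print(p)
crop('s4',max(0,p[0]-70),max(0,p[1]-70),p[0]+70,p[1]+70,5,'s4c')
s=readout.state(); print(s['time_s'],s['tcp_pos'],s['wrist_force'],s['ft_torque'],s['width'])
E
```

```text
5.8 [ 500.91764498 -216.23261859  220.71147707] [-0.55040363  0.41074182 -1.81879698] [-0.11009097  0.01984748  0.01244329] 0.1906367004282875
[223 220]
5.9 [ 501.03382106 -216.33117888  220.56345138] [ 0.4074271   0.09487417 -1.39349471] [-0.03438446  0.0344842   0.00403303] 0.19023440915637108
```

View pics/w4.png

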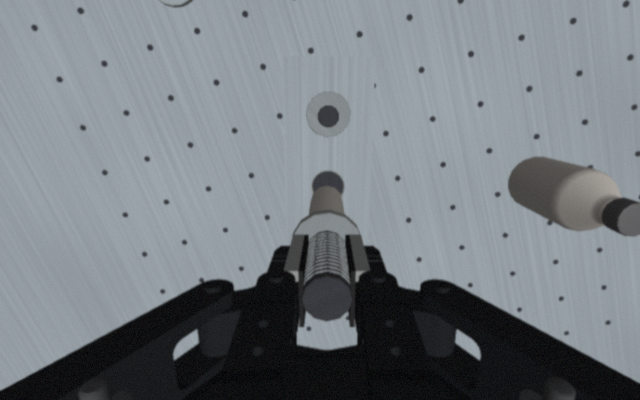

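View pics/s4c.png

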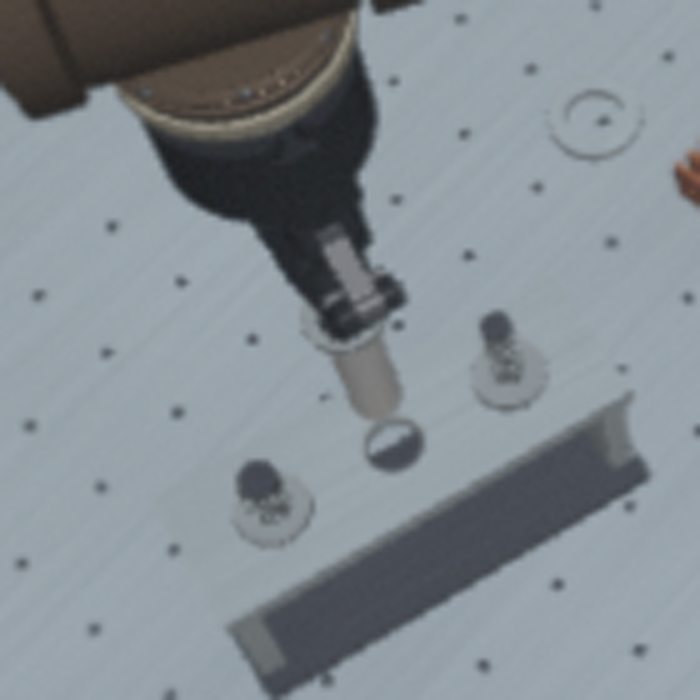

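```bash
python3 - <<'E'
from h import *
i=cv2.imread('pics/w4.png')[160:330,270:385].astype(float)
i=np.clip((i-5)*2,0,255).astype(np.uint8)
cv2.imwrite('pics/w4d.png',cv2.resize(i,None,fx=3.5*1,fy=3.5,interpolation=cv2.INTER_CUBIC))
s=load('s4'); i=cv2.imread('pics/s4.png')[200:250,205:255]
cv2.imwrite('pics/s4d.png',cv2.resize(i,None,fx=12,fy=12,interpolation=cv2.INTER_CUBIC))
E
```

```text
(no output)
```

View pics/w4d.png

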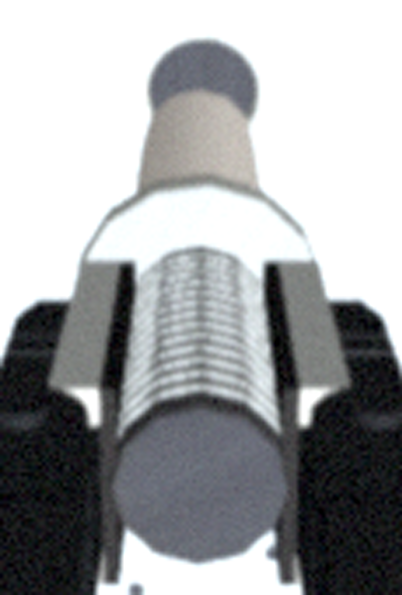

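View pics/s4d.png

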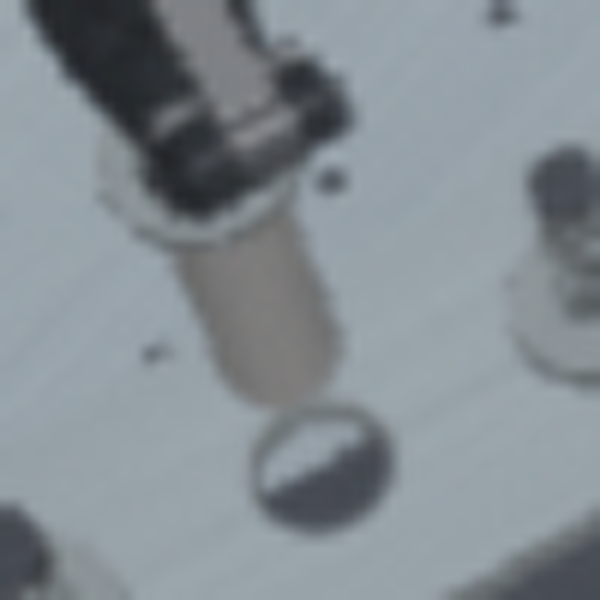

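```bash
python3 - <<'E'
from h import *
im=load('w4'); T=np.array([501.0,-216.3,220.6]); ax=R.from_quat([0.806,0.593,0,0]).apply([1,0,0]); ay=R.from_quat([0.806,0.593,0,0]).apply([0,1,0]); print(ax,ay)
f=lambda u,v,z:at(im,270+(u+.5)/3.5-.5,160+(v+.5)/3.5-.5,z)-[*T[:2],0]
tip=T[2]-87.4
for n,u,v,z in [('handle',202,483,tip+126),('htop far',202,403,tip+126),('hbot',202,562,tip+126),('collar far',202,186,tip+78),('tip far',203,90,tip+1)]:
  q=f(u,v,z); print(n,q@ax,q@ay)
E
```

```text
[0.29760458 0.95468922 0.        ] [ 0.95468922 -0.29760458  0.        ]
handle 1.1903794345431244 0.3873692500577671
htop far 9.790257033769109 0.389156560639984
hbot -7.636450089439576 0.38553986333006307
collar far 16.18711901210158 0.41536282469467384
tip far 11.271481205284896 0.6502331967476679
```

{"name": "send_rows", "arguments": {"moves": [[[0, 3, 0], 0, -1], [[0.5, 7, 0], 0, -1], [[1, 11, 0], 0, -1], [[1.3, 15, 0], 0, -1], [[1.6, 19, 0], 0, -1], [[2, 23, 0], 0, -1], [[2.3, 27, 0], 0, -1], [[2.6, 31, 0], 0, -1], [[3, 35, 0], 0, -1], [[3.3, 39, 0], 0, -1]]}}

```text
time_s: 6.73
tcp_pos: [534.0, 175.4, 220.9]
tool_rot: [0.806, 0.593, -0.001, -0.0]
wrist_force: [0.3, -0.5, -0.7]
width: 0.188
```

{"name": "send_rows", "arguments": {"moves": [[[0.1, 3, 0], 0, -1], [[0.1, 4.8, 0], 0, -1], [[0.1, 4.8, 0], 0, -1], [[0.1, 4.8, 0], 0, -1], [[0.1, 4.8, 0], 0, -1], [[0.1, 4.8, 0], 0, -1]]}}

```text
time_s: 7.23
tcp_pos: [535.5, 220.4, 221.6]
tool_rot: [0.806, 0.592, -0.0, -0.0]
wrist_force: [0.5, 0.4, -1.6]
width: 0.189
```

```bash
python3 - <<'E'
from h import *
im=shot('wrist','w5')
for k in range(3):
  s=readout.state(); print(s['time_s'],s['tcp_pos'],s['wrist_force'],s['ft_torque'],R.from_quat(s['tool_rot']).apply([0,1,0]));optics.get_image('top')
print(proj(im,[535.8,222.85,94]))
crop('w5',240,120,400,280,4,'w5c')
E
```

```text
7.2833 [535.56992931 220.3440932  221.793063  ] [-0.57801472 -0.32927683 -1.7338158 ] [-0.00036585 -0.03703779 -0.05366094] [ 9.54219990e-01 -2.99105509e-01 -3.24825110e-04]
7.3333 [535.61694841 220.40411871 221.9363886 ] [-0.18207209  0.3236559  -0.48012758] [-0.00309309 -0.02905805 -0.00216712] [ 9.54207902e-01 -2.99144230e-01 -9.36501378e-05]
7.3833 [535.64269723 220.52618091 222.04847723] [ 0.30251672 -0.32261711 -1.01306274] [-0.00516217 -0.01494303  0.05785524] [ 9.54224157e-01 -2.99092386e-01  6.21885093e-05]
[[325.87186942 184.21949044]]
```

View pics/w5c.png

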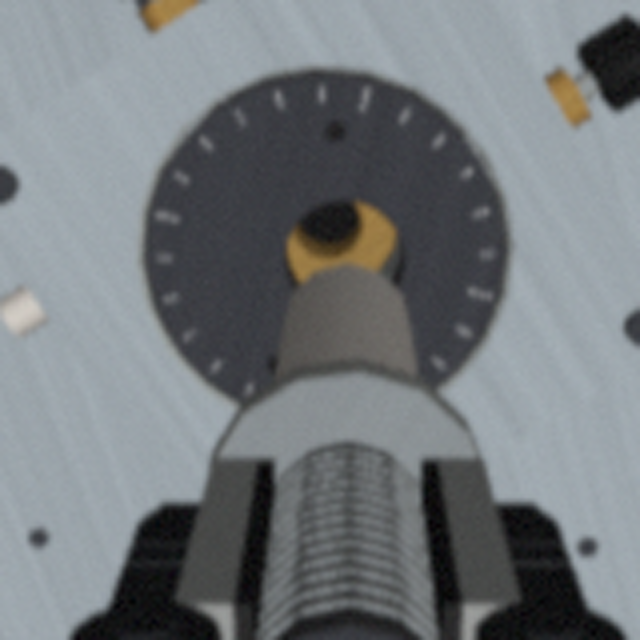

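{"name": "send_rows", "arguments": {"moves": [[[0, 0.15, -1.5], 0, -1], [[0, 0.15, -2.6], 0, -1], [[0, 0.15, -2.6], 0, -1], [[0, 0.15, -2.6], 0, -1], [[0, 0.15, -2.6], 0, -1], [[0, 0.15, -2.6], 0, -1]]}}

```text
time_s: 7.93
tcp_pos: [535.7, 222.9, 196.6]
tool_rot: [0.806, 0.592, 0.0, 0.0]
wrist_force: [-0.0, -0.2, -1.2]
width: 0.191
```

```bash
python3 - <<'E'
from h import *
im=shot('wrist','w6')
s=readout.state(); print(s['time_s'],s['tcp_pos'],s['wrist_force'],s['ft_torque'])
i=cv2.imread('pics/w6.png')[150:230,280:380].astype(float)
i=np.clip((i-5)*1.8,0,255).astype(np.uint8)
cv2.imwrite('pics/w6c.png',cv2.resize(i,None,fx=7,fy=7,interpolation=cv2.INTER_CUBIC))
E
```

```text
7.9833 [535.69035277 222.93944052 196.57937947] [ 0.34742864  0.14492462 -0.42124054] [ 0.0264454   0.04733659 -0.00953287]
```

View pics/w6c.png

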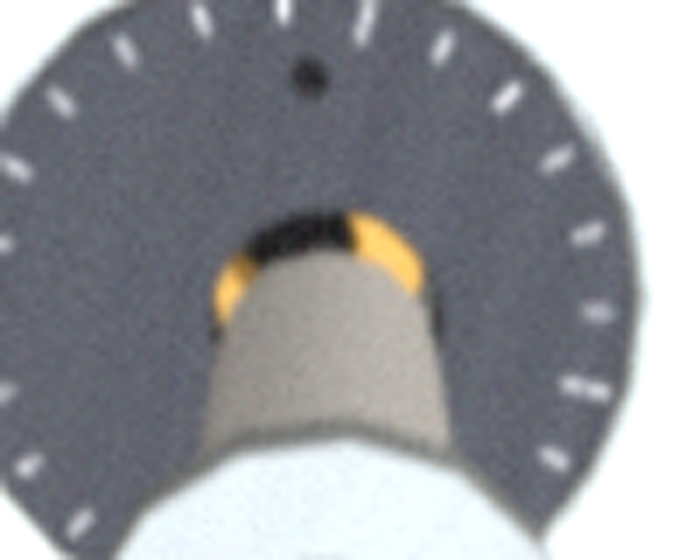

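```bash
python3 - <<'E'
from h import *
im=load('w6'); T=np.array([535.69,222.94,196.58]); r=R.from_quat([0.806,0.593,0,0]);ax=r.apply([1,0,0]); ay=r.apply([0,1,0])
f=lambda u,v,z:((at(im,280+(u+.5)/7-.5,150+(v+.5)/7-.5,z)-[*T[:2],0])@np.c_[ax,ay]).round(2)
z=T[2]-87.4+1.5
print('rim far',f(322,212,94)-[12,0],'L',f(213,300,94),'R',f(436,300,94))
print('tip far',f(322,247,z)-[11,0],'tip L',f(222,320,z),'R',f(430,320,z))
E
```

```text
rim far [-0.37 -0.42] L [  2.15 -11.92] R [ 2.13 11.59]
tip far [ 0.75 -0.39] tip L [  4.39 -10.25] R [ 4.37 10.24]
```

{"name": "send_rows", "arguments": {"moves": [[[-0.04, -0.08, -0.6], 0, -1], [[-0.04, -0.08, -1.2], 0, -1], [[-0.04, -0.08, -1.2], 0, -1], [[-0.04, -0.08, -1.2], 0, -1], [[-0.04, -0.08, -1.2], 0, -1], [[-0.04, -0.08, -1.2], 0, -1]]}}

```text
time_s: 8.48
tcp_pos: [535.2, 222.1, 184.1]
tool_rot: [0.806, 0.593, 0.0, 0.0]
wrist_force: [-0.6, -0.2, 0.0]
width: 0.189
```

{"name": "send_rows", "arguments": {"moves": [[[0, 0, -0.1], 0, -1], [[0, 0, -0.2], 0, -1], [[0, 0, -0.2], 0, -1]]}}

```text
time_s: 8.73
tcp_pos: [535.0, 222.1, 181.9]
tool_rot: [0.806, 0.593, -0.0, -0.0]
wrist_force: [-0.8, 1.0, -1.3]
width: 0.192
```

{"name": "send_rows", "arguments": {"moves": [[[0, 0, -0.1], 0, -1], [[0, 0, -0.1], 0, -1], [[0, 0, -0.1], 0, -1]]}}

```text
time_s: 8.98
tcp_pos: [535.1, 222.1, 181.0]
tool_rot: [0.806, 0.593, 0.0, 0.0]
wrist_force: [0.1, 0.2, -1.1]
width: 0.189
```

{"name": "send_rows", "arguments": {"moves": [[[0, 0, -0.1], 0, -1], [[0, 0, -0.1], 0, -1], [[0, 0, -0.1], 0, -1]]}}

```text
time_s: 9.23
tcp_pos: [535.1, 222.1, 180.0]
tool_rot: [0.806, 0.593, -0.0, 0.0]
wrist_force: [-1.1, -0.1, -0.6]
width: 0.192
```

{"name": "send_rows", "arguments": {"moves": [[[0, 0, -0.1], 0, -1], [[0, 0, -0.1], 0, -1], [[0, 0, -0.1], 0, -1]]}}

```text
time_s: 9.48
tcp_pos: [535.0, 222.1, 179.0]
tool_rot: [0.806, 0.593, -0.0, 0.0]
wrist_force: [0.2, 0.3, -1.9]
width: 0.188
```

{"name": "send_rows", "arguments": {"moves": [[[0, 0, -0.1], 0, -1], [[0, 0, -0.1], 0, -1], [[0, 0, -0.1], 0, -1]]}}

```text
time_s: 9.73
tcp_pos: [535.1, 222.1, 178.0]
tool_rot: [0.806, 0.593, -0.0, 0.0]
wrist_force: [0.3, -0.4, -1.1]
width: 0.188
```

{"name": "send_rows", "arguments": {"moves": [[[0, 0, -0.1], 0, -1], [[0, 0, -0.1], 0, -1], [[0, 0, -0.1], 0, -1]]}}

```text
time_s: 9.98
tcp_pos: [535.1, 222.1, 177.0]
tool_rot: [0.806, 0.593, -0.0, 0.0]
wrist_force: [0.4, -0.9, -0.5]
width: 0.19
```

{"name": "send_rows", "arguments": {"moves": [[[0, 0, -0.1], 0, -1], [[0, 0, -0.2], 0, -1], [[0, 0, -0.3], 0, -1], [[0, 0, -0.3], 0, -1]]}}

```text
time_s: 10.32
tcp_pos: [535.0, 222.1, 173.8]
tool_rot: [0.806, 0.593, -0.0, -0.0]
wrist_force: [-0.9, 0.4, -0.9]
width: 0.186
```

{"name": "send_rows", "arguments": {"moves": [[[0, 0, -0.1], 0, -1], [[0, 0, -0.3], 0, -1], [[0, 0, -0.5], 0, -1], [[0, 0, -0.5], 0, -1]]}}

```text
time_s: 10.65
tcp_pos: [534.9, 222.1, 168.5]
tool_rot: [0.806, 0.593, -0.0, -0.0]
wrist_force: [-0.0, -0.2, -0.9]
width: 0.188
```

```bash
python3 - <<'E'
from h import *
im=shot('wrist','w7')
s=readout.state(); print(s['time_s'],s['tcp_pos'],s['wrist_force'],s['ft_torque'])
i=cv2.imread('pics/w7.png')[130:230,270:390].astype(float)
i=np.clip((i-5)*1.8,0,255).astype(np.uint8)
cv2.imwrite('pics/w7c.png',cv2.resize(i,None,fx=6,fy=6,interpolation=cv2.INTER_CUBIC))
E
```

```text
10.7 [534.98619971 222.0828487  168.73901816] [-1.45164178  0.21157517 -0.85496269] [-0.05933741 -0.02328867  0.06926344]
```

View pics/w7c.png

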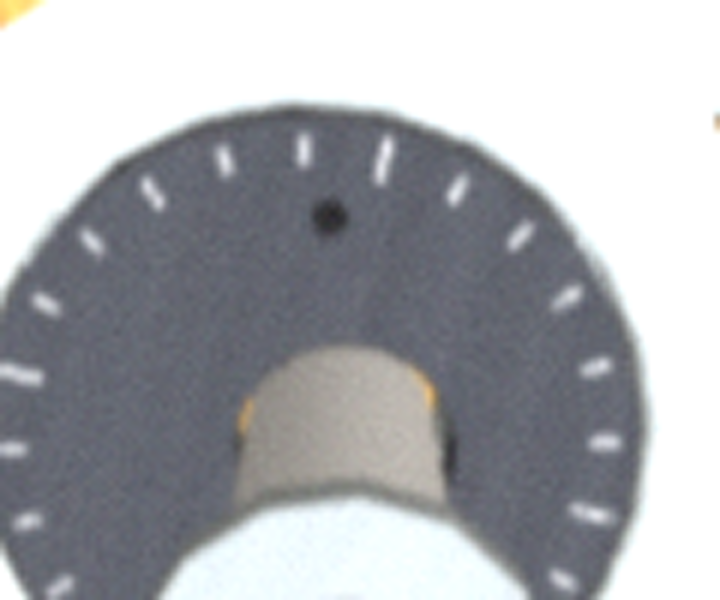

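{"name": "send_rows", "arguments": {"moves": [[[0, -0.03, -0.3], 0, -1], [[0, -0.03, -0.7], 0, -1], [[0, -0.03, -1.1], 0, -1], [[0, -0.03, -1.4], 0, -1], [[0, -0.03, -1.4], 0, -1]]}}

```text
time_s: 11.12
tcp_pos: [534.8, 221.7, 154.2]
tool_rot: [0.806, 0.593, -0.001, -0.0]
wrist_force: [0.8, 1.0, -1.1]
width: 0.188
```

{"name": "send_rows", "arguments": {"moves": [[[0, 0, -0.1], 0, -1], [[0, 0, -0.2], 0, -1], [[0, 0, -0.2], 0, -1]]}}

```text
time_s: 11.37
tcp_pos: [535.1, 221.8, 152.9]
tool_rot: [0.806, 0.593, 0.0, 0.0]
wrist_force: [0.8, -0.2, -0.6]
width: 0.188
```

{"name": "send_rows", "arguments": {"moves": [[[0, 0, -0.1], 0, -1], [[0, 0, -0.2], 0, -1], [[0, 0, -0.2], 0, -1]]}}

```text
time_s: 11.62
tcp_pos: [535.2, 221.9, 151.3]
tool_rot: [0.806, 0.593, 0.0, 0.0]
wrist_force: [-0.1, -0.3, 2.4]
width: 0.19
```

{"name": "send_rows", "arguments": {"moves": [[[0, 0, -0.05], 0, -1], [[0, 0, -0.1], 0, -1], [[0, 0, -0.1], 0, -1]]}}

```text
time_s: 11.87
tcp_pos: [535.4, 222.0, 151.1]
tool_rot: [0.806, 0.593, 0.001, 0.0]
wrist_force: [-2.2, 0.3, 9.6]
width: 0.185
```

{"name": "send_rows", "arguments": {"moves": [[[0, 0, -0.05], 0, -1], [[0, 0, -0.1], 0, -1], [[0, 0, -0.1], 0, -1]]}}

```text
time_s: 12.12
tcp_pos: [535.6, 222.0, 150.5]
tool_rot: [0.806, 0.593, 0.001, 0.0]
wrist_force: [-1.5, 0.0, 14.3]
width: 0.192
```

{"name": "send_rows", "arguments": {"moves": [[[0, 0, -0.05], 0, -1], [[0, 0, -0.1], 0, -1], [[0, 0, -0.1], 0, -1]]}}

```text
time_s: 12.37
tcp_pos: [535.8, 222.0, 149.7]
tool_rot: [0.806, 0.593, 0.001, 0.001]
wrist_force: [-2.1, -2.1, 15.3]
width: 0.188
```

{"name": "send_rows", "arguments": {"moves": [[[0, 0, -0.05], 0, -1], [[0, 0, -0.1], 0, -1], [[0, 0, -0.15], 0, -1], [[0, 0, -0.2], 0, -1], [[0, 0, -0.25], 0, -1], [[0, 0, -0.3], 0, -1]]}}

```text
time_s: 12.87
tcp_pos: [536.0, 222.1, 146.9]
tool_rot: [0.806, 0.593, 0.002, 0.001]
wrist_force: [-1.1, -0.6, 16.1]
width: 0.191
```

{"name": "send_rows", "arguments": {"moves": [[[0, 0, -0.05], 0, -1], [[0, 0, -0.1], 0, -1], [[0, 0, -0.15], 0, -1], [[0, 0, -0.2], 0, -1], [[0, 0, -0.25], 0, -1], [[0, 0, -0.3], 0, -1]]}}

```text
time_s: 13.37
tcp_pos: [536.0, 222.1, 143.8]
tool_rot: [0.806, 0.593, 0.002, 0.001]
wrist_force: [-2.6, 0.6, 15.7]
width: 0.19
```

{"name": "send_rows", "arguments": {"moves": [[[0, 0, -0.05], 0, -1], [[0, 0, -0.1], 0, -1], [[0, 0, -0.15], 0, -1], [[0, 0, -0.2], 0, -1], [[0, 0, -0.25], 0, -1], [[0, 0, -0.3], 0, -1]]}}

```text
time_s: 13.87
tcp_pos: [536.0, 222.1, 140.8]
tool_rot: [0.806, 0.593, 0.002, 0.001]
wrist_force: [-1.1, -0.4, 15.4]
width: 0.185
```

{"name": "send_rows", "arguments": {"moves": [[[0, 0, -0.05], 0, -1], [[0, 0, -0.1], 0, -1], [[0, 0, -0.15], 0, -1], [[0, 0, -0.2], 0, -1], [[0, 0, -0.25], 0, -1], [[0, 0, -0.3], 0, -1]]}}

```text
time_s: 14.37
tcp_pos: [536.0, 222.1, 137.7]
tool_rot: [0.806, 0.593, 0.002, 0.001]
wrist_force: [-1.5, -1.1, 14.3]
width: 0.188
```

{"name": "send_rows", "arguments": {"moves": [[[0, 0, -0.05], 0, -1], [[0, 0, -0.1], 0, -1], [[0, 0, -0.15], 0, -1], [[0, 0, -0.2], 0, -1], [[0, 0, -0.25], 0, -1], [[0, 0, -0.3], 0, -1]]}}

```text
time_s: 14.87
tcp_pos: [535.7, 221.9, 134.2]
tool_rot: [0.806, 0.593, 0.001, 0.001]
wrist_force: [-0.2, 0.3, -1.9]
width: 0.189
```

{"name": "send_rows", "arguments": {"moves": [[[0, 0, -0.05], 0, -1], [[0, 0, -0.1], 0, -1], [[0, 0, -0.15], 0, -1], [[0, 0, -0.2], 0, -1]]}}

```text
time_s: 15.2
tcp_pos: [534.9, 221.8, 130.7]
tool_rot: [0.806, 0.593, -0.0, -0.0]
wrist_force: [0.5, 1.4, -1.7]
width: 0.189
```

{"name": "send_rows", "arguments": {"moves": [[[0, 0, -0.1], 0, -1], [[0, 0, -0.2], 0, -1], [[0, 0, -0.3], 0, -1], [[0, 0, -0.4], 0, -1], [[0, 0, -0.4], 0, -1], [[0, 0, -0.4], 0, -1]]}}

```text
time_s: 15.7
tcp_pos: [535.0, 221.8, 126.9]
tool_rot: [0.806, 0.593, -0.0, 0.0]
wrist_force: [-0.2, -0.7, -0.9]
width: 0.188
```

{"name": "send_rows", "arguments": {"moves": [[[0, 0, 0.5], 0, -1], [[0, 0, 1.5], 0, -1], [[0, 0, 3], 0, -1], [[0, 0, 4.5], 0, -1], [[0, 0, 6], 0, -1], [[0, 0, 7.5], 0, -1], [[0, 0, 9.4], 0, -1], [[0, 0, 9.4], 0, -1], [[0, 0, 9.4], 0, -1], [[0, 0, 9.4], 0, -1]]}}

```text
time_s: 16.53
tcp_pos: [534.7, 221.7, 220.7]
tool_rot: [0.806, 0.593, -0.0, -0.0]
wrist_force: [0.1, 0.3, -1.4]
width: 0.194
```

```bash
python3 - <<'E'
from h import *
im=shot('wrist','w8'); shot('scene','s8')
s=readout.state(); print(s['time_s'],s['tcp_pos'],s['wrist_force'],s['ft_torque'])
i=cv2.imread('pics/w8.png')[120:330,250:410].astype(float)
i=np.clip((i-5)*1.8,0,255).astype(np.uint8)
cv2.imwrite('pics/w8c.png',cv2.resize(i,None,fx=2.8,fy=2.8,interpolation=cv2.INTER_CUBIC))
crop('s8',300,60,440,180,5,'s8c')
E
```

```text
16.6333 [534.69928018 221.70641149 220.12940488] [ 0.36713233 -0.48677884 -1.10993413] [-0.03120918 -0.04306911 -0.02065997]
```

View pics/w8c.png

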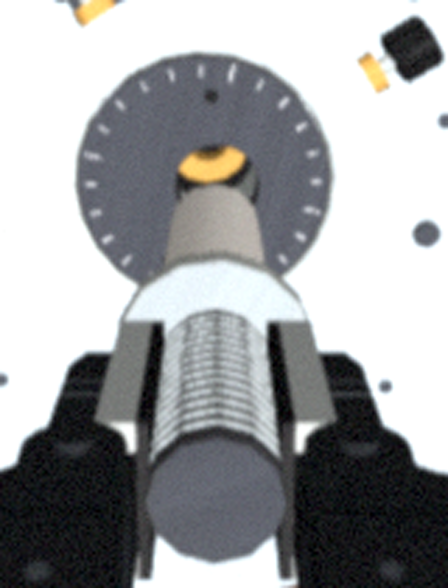

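View pics/s8c.png

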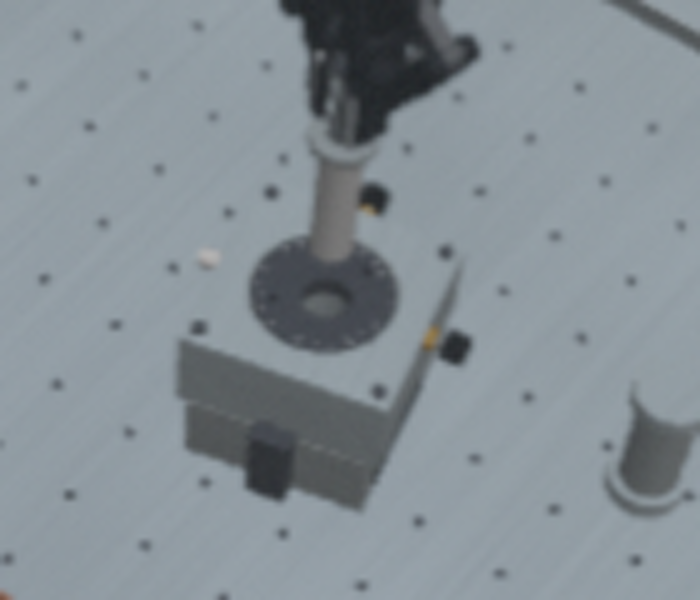

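{"name": "send_rows", "arguments": {"moves": [[[0, -3, 0.5], 0, -1], [[-0.5, -7, 0.5], 0, -1], [[-1, -11, 0.5], 0, -1], [[-1.3, -15, 0.5], 0, -1], [[-1.6, -19, 0.5], 0, -1], [[-2, -23, 0.5], 0, -1], [[-2.3, -27, 0.5], 0, -1], [[-2.6, -31, 0.5], 0, -1], [[-3, -35, 0.5], 0, -1], [[-3.3, -39, 0.5], 0, -1]]}}

```text
time_s: 17.47
tcp_pos: [501.3, -170.0, 225.4]
tool_rot: [0.806, 0.593, -0.0, -0.001]
wrist_force: [1.1, 1.0, -1.2]
width: 0.187
```

{"name": "send_rows", "arguments": {"moves": [[[0, -3, 0], 0, -1], [[0, -4.4, 0], 0, -1], [[0, -4.4, 0], 0, -1], [[0, -4.4, 0], 0, -1], [[0, -4.4, 0], 0, -1], [[0, -4.4, 0], 0, -1]]}}

```text
time_s: 17.97
tcp_pos: [502.2, -210.7, 225.9]
tool_rot: [0.805, 0.593, -0.0, -0.0]
wrist_force: [0.2, 0.2, -0.6]
width: 0.192
```

```bash
python3 - <<'E'
from h import *
s=readout.state(); print(s['time_s'],s['tcp_pos'],s['wrist_force'],s['ft_torque'],R.from_quat(s['tool_rot']).apply([0,1,0]))
E
```

```text
17.9667 [ 502.16476112 -210.73863543  225.92234968] [ 0.18486959  0.16857972 -0.5721674 ] [-0.03696101  0.01178998 -0.01704804] [ 9.55074966e-01 -2.96364099e-01 -3.60970160e-04]
```

{"name": "send_rows", "arguments": {"moves": [[[-0.06, -0.58, -1], 0, -1], [[-0.06, -0.58, -3], 0, -1], [[-0.06, -0.58, -3.7], 0, -1], [[-0.06, -0.58, -3.7], 0, -1], [[-0.06, -0.58, -3.7], 0, -1], [[-0.06, -0.58, -3.7], 0, -1]]}}

```text
time_s: 18.47
tcp_pos: [501.8, -218.0, 189.6]
tool_rot: [0.805, 0.593, 0.0, 0.0]
wrist_force: [0.1, 0.7, -1.2]
width: 0.19
```

```bash
python3 - <<'E'
from h import *
im=shot('wrist','w9')
s=readout.state(); print(s['time_s'],s['tcp_pos'],s['wrist_force'],s['ft_torque'])
T=s['tcp_pos'];r=R.from_quat(s['tool_rot']);ax=r.apply([1,0,0])
print(proj(im,[[501.6,-215.4,90]]))
i=cv2.imread('pics/w9.png')[150:230,280:380].astype(float)
i=np.clip((i-5)*1.8,0,255).astype(np.uint8)
cv2.imwrite('pics/w9c.png',cv2.resize(i,None,fx=7,fy=7,interpolation=cv2.INTER_CUBIC))
E
```

```text
18.5167 [ 501.82720989 -218.01202158  189.69830166] [-0.04302825 -0.28958785 -0.76365465] [-0.01718958  0.06452825 -0.02346704]
[[324.92329291 193.06839353]]
```

View pics/w9c.png

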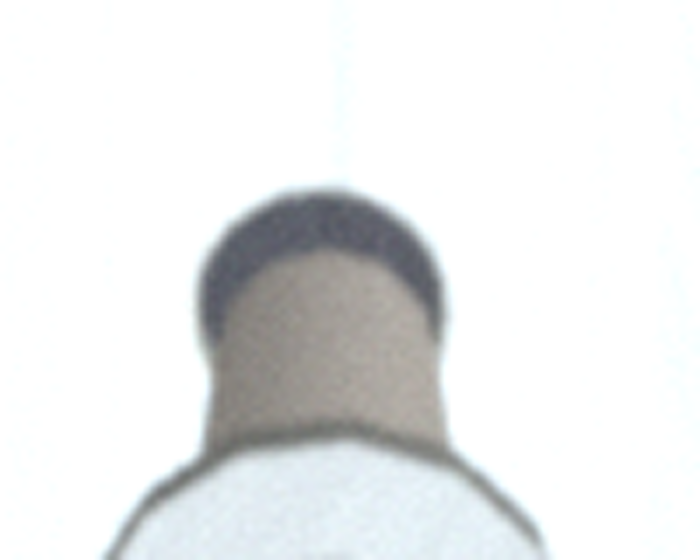

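```bash
python3 - <<'E'
from h import *
im=load('w9'); T=np.array([501.83,-218.01,189.7]); r=R.from_quat([0.805,0.593,0,0]);ax=r.apply([1,0,0]); ay=r.apply([0,1,0])
f=lambda u,v,z:((at(im,280+(u+.5)/7-.5,150+(v+.5)/7-.5,z)-[*T[:2],0])@np.c_[ax,ay]).round(2)
z=T[2]-87.4+1.5
print('rim far',f(322,187,90)-[13,0],'L',f(199,300,90),'R',f(446,300,90))
print('tip far',f(328,247,z)-[11,0],'tip L',f(220,320,z),'R',f(435,320,z))
E
```

```text
rim far [ 1.9  -0.49] L [  2.93 -13.33] R [ 2.88 12.39]
tip far [0.78 0.11] tip L [  4.43 -10.53] R [ 4.39 10.63]
```

{"name": "send_rows", "arguments": {"moves": [[[-0.02, 0.13, -0.3], 0, -1], [[-0.02, 0.13, -0.6], 0, -1], [[-0.02, 0.13, -0.9], 0, -1], [[-0.02, 0.13, -1.1], 0, -1], [[-0.02, 0.13, -1.3], 0, -1], [[-0.02, 0.13, -1.5], 0, -1]]}}

```text
time_s: 19.02
tcp_pos: [501.3, -216.7, 173.8]
tool_rot: [0.806, 0.593, 0.0, 0.0]
wrist_force: [-1.2, 0.2, -1.0]
width: 0.185
```

{"name": "send_rows", "arguments": {"moves": [[[0, 0, -0.2], 0, -1], [[0, 0, -0.4], 0, -1], [[0, 0, -0.6], 0, -1], [[0, 0, -0.8], 0, -1], [[0, 0, -1], 0, -1], [[0, 0, -1], 0, -1]]}}

```text
time_s: 19.52
tcp_pos: [501.1, -216.6, 163.6]
tool_rot: [0.806, 0.593, -0.0, -0.0]
wrist_force: [0.3, 0.7, -1.0]
width: 0.188
```

Inserted without force. Lower to just above the seat (TCP ≈ 102.4).

{"name": "send_rows", "arguments": {"moves": [[[0, 0, -0.5], 0, -1], [[0, 0, -1.2], 0, -1], [[0, 0, -2], 0, -1], [[0, 0, -3], 0, -1], [[0, 0, -4], 0, -1], [[0, 0, -4.8], 0, -1], [[0, 0, -5.4], 0, -1], [[0, 0, -5.8], 0, -1], [[0, 0, -5.8], 0, -1], [[0, 0, -5.8], 0, -1]]}}

```text
time_s: 20.35
tcp_pos: [501.3, -216.7, 105.9]
tool_rot: [0.806, 0.593, -0.0, -0.0]
wrist_force: [-0.8, -0.4, -1.9]
width: 0.184
```

{"name": "send_rows", "arguments": {"moves": [[[0, 0, -0.1], 0, -1], [[0, 0, -0.2], 0, -1], [[0, 0, -0.2], 0, -1]]}}

```text
time_s: 20.6
tcp_pos: [501.3, -216.7, 104.2]
tool_rot: [0.806, 0.593, 0.0, 0.0]
wrist_force: [0.2, -0.7, -2.3]
width: 0.191
```

{"name": "send_rows", "arguments": {"moves": [[[0, 0, -0.05], 0, -1], [[0, 0, -0.1], 0, -1], [[0, 0, -0.1], 0, -1]]}}

```text
time_s: 20.85
tcp_pos: [501.3, -216.7, 103.0]
tool_rot: [0.806, 0.593, 0.0, 0.0]
wrist_force: [0.0, 0.2, -0.9]
width: 0.189
```

{"name": "send_rows", "arguments": {"moves": [[[0, 0, -0.05], 0, -1], [[0, 0, -0.1], 0, -1], [[0, 0, -0.1], 0, -1]]}}

```text
time_s: 21.1
tcp_pos: [501.3, -216.7, 102.4]
tool_rot: [0.806, 0.593, 0.0, 0.0]
wrist_force: [-1.3, 1.0, 3.6]
width: 0.19
```

{"name": "send_rows", "arguments": {"moves": [[[0, 0, 0], 0, -0.4], [[0, 0, 0], 0, -0.2], [[0, 0, 0], 0, 0], [[0, 0, 0], 0, 0.3], [[0, 0, 0], 0, 0.6], [[0, 0, 0], 0, 0.6], [[0, 0, 0], 0, 0.6], [[0, 0, 0], 0, 0.6]]}}

```text
time_s: 21.77
tcp_pos: [501.3, -216.7, 102.0]
tool_rot: [0.806, 0.593, 0.0, 0.0]
wrist_force: [-0.4, -0.6, 0.3]
width: 0.799
```

{"name": "send_rows", "arguments": {"moves": [[[0, 0, 0.5], 0, 0.6], [[0, 0, 1.5], 0, 0.6], [[0, 0, 3], 0, 0.6], [[0, 0, 5], 0, 0.6], [[0, 0, 8], 0, 0.6], [[0, 0, 10], 0, 0.6], [[0, 0, 10], 0, 0.6], [[0, 0, 10], 0, 0.6], [[0, 0, 10], 0, 0.6]]}}

```text
time_s: 22.52
tcp_pos: [501.0, -216.5, 202.0]
tool_rot: [0.806, 0.593, -0.0, -0.0]
wrist_force: [0.3, -0.6, 0.6]
width: 0.797
```

```bash
python3 - <<'E'
from h import *
im=shot('wrist','w10'); shot('scene','s10')
s=readout.state(); print(s['time_s'],s['tcp_pos'],s['wrist_force'],s['ft_torque'],s['width'])
E
```

```text
22.6167 [ 500.9123914  -216.45951655  201.28073432] [-0.00559402  0.18038489  0.1172247 ] [ 0.01217218  0.02553902 -0.02076321] 0.8005491305940388
```

View pics/w10.png

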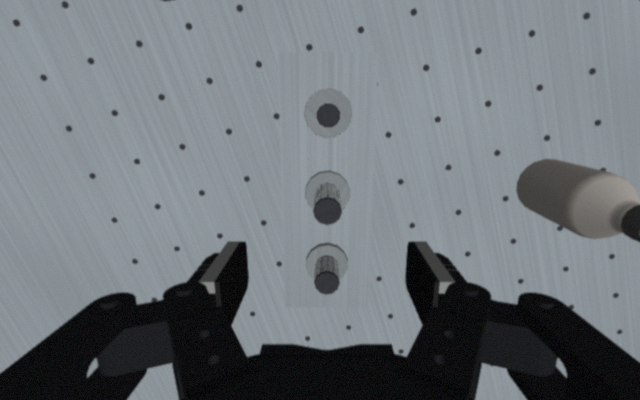

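{"name": "send_rows", "arguments": {"moves": [[[0, 3, 1], 0, 0.6], [[0, 7, 1], 0, 0.6], [[0.3, 11, 1], 0, 0.6], [[0.6, 15, 1], 0, 0.6], [[1, 19, 1], 0, 0.6], [[1.2, 23, 1], 0, 0.6], [[1.4, 27, 1], 0, 0.6], [[1.6, 31, 1], 0, 0.6], [[1.8, 35, 0], 0, 0.6], [[1.8, 38, -1], 0, 0.6]]}}

```text
time_s: 23.45
tcp_pos: [519.1, 166.2, 191.3]
tool_rot: [0.805, 0.593, 0.0, -0.0]
wrist_force: [-0.2, 0.7, -0.7]
width: 0.798
```

{"name": "send_rows", "arguments": {"moves": [[[0, 0.5, -1], 0, 0.6], [[0, 0.5, -1], 0, 0.6], [[0, 0.5, -1], 0, 0.6], [[0, 0.5, -1], 0, 0.6]]}}

```text
time_s: 23.78
tcp_pos: [519.4, 167.3, 182.0]
tool_rot: [0.806, 0.592, -0.0, -0.0]
wrist_force: [-0.5, -0.8, 0.1]
width: 0.8
```

```bash
python3 - <<'E'
from h import *
im=shot('wrist','w11')
s=readout.state(); print(s['time_s'],s['tcp_pos'])
p=proj(im,[535.8,222.8,94])[0].astype(int); print(p)
x,y=p; i=cv2.imread('pics/w11.png')[max(0,y-40):y+40,x-40:x+40].astype(float)
i=np.clip((i-3)*3,0,255).astype(np.uint8)
cv2.imwrite('pics/w11c.png',cv2.resize(i,None,fx=7,fy=7,interpolation=cv2.INTER_CUBIC))
f=lambda r:None
for d in (0,8,-8): print(proj(im,[[532.5,225,19],[532.5,225,64]]))
E
```

```text
23.8333 [519.58124662 167.13780631 182.34889688]
[324 115]
[[320.84183429 111.34099037]
 [319.86002103 112.56343997]]
[[320.84183429 111.34099037]
 [319.86002103 112.56343997]]
[[320.84183429 111.34099037]
 [319.86002103 112.56343997]]
```

View pics/w11c.png

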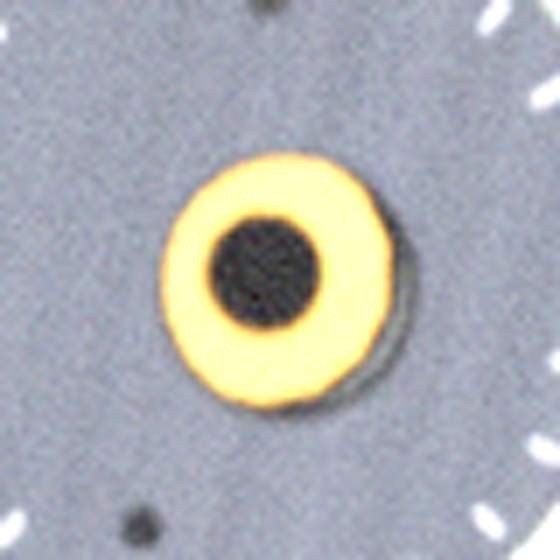

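```bash
python3 - <<'E'
from h import *
shot('scene','s12'); shot('top','t12')
E
```

```text
(no output)
```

View pics/s12.png

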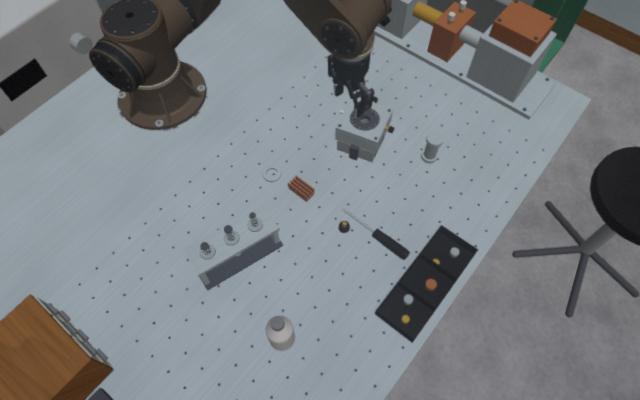

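```bash
python3 - <<'E'
from h import *
print(readout.state()['wrist_force']); print(order.hand_in())
E
```

```text
[-0.71281845  0.77359688  0.76289645]
the job is handed in; nothing more can be done
None
```

The spacer ring is out of the bore and in the tray, and the long thick drift hangs back in the stand's middle hole. I handed the job in at about 24 s.

- **Insertion:** I found the ring's hole by sight with the wrist camera. The drift went into it with no measurable contact force.
- **Pushing:** The spacer slid at about 14–16 N. The wrist force fell to zero when the drift's tip was about 46 mm above the bench, which is where the spacer should drop free.
- **Spacer check:** The last wrist picture shows the spacer lying flat, seen through the ring hole. Its bore measures 15.7 px, against about 20 px if it were still at its starting height and about 17.4 px on the tray floor. So it is clearly down, but I could not see the tray directly.
- **Drift check:** Pictures taken after release show the drift upright on its collar between the other two drifts. The gripper was clear of everything, with the wrist force near zero.
- **Disagreements:** Camera and arm positions differed by about 1 mm, within the stated calibration. No check failed.

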